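# Load the soldering brick into its holder

### The job

A copper basket is parked in the pocket of the soldering-brick holder: lift it out by its arched handle and stand it upright, wholly on the round black mat. Then lower the soldering brick into the pocket, its cut corner in the pocket's cut corner, until it lies flat and fully home, keeping hold of it until it is down inside the pocket. The brick is brittle, so do not drop it or ram it in, and leave the jar, the pot, the third hand and the drill-bit block standing where they are.

Things in the scene. Friction and masses are not known exactly. Their poses are not given: they have to be found in the camera images.
- holder: Fixed white enamel tray, blue rim 10 mm high, 170 (x) x 124 (y) mm, with a dark steel frame 8 mm thick round a pocket open at the top. Origin: centre of the underside, below the pocket's centre; z up. Pocket 103 (x) x 61 (y) mm, +x +y corner cut at 45 degrees like the brick's (1.5 mm clearance all round); floor at z = 6 mm, frame top at z = 20 mm, its upper 5 mm flared out at 45 degrees.
- brick: Loose cream soldering brick, 100 (x) x 58 (y) x 38 (z) mm, 0.13 to 0.25 kg, a 20 x 20 mm triangle cut off its +x +y corner; scorch marks on top. Starts flat on the bench, right side up. Origin: centre of the underside (of the uncut outline); z up. Seated, its axes match the holder's, its origin is 6 mm above the holder's and 24 mm of it stands above the frame.
- brick_corner (a point): Point in the middle of the brick's cut corner face, at the underside: (40, 19, 0) mm in the brick's frame.
- pocket_corner (a point): Where point brick_corner comes to lie when the brick is seated: (40, 19, 6) mm in the holder's frame.
- basket: Loose small round copper basket with a few brass discs inside, 48 mm across the foot, 52 mm across the rim, 30 mm high, 0.1 to 0.19 kg in all. Starts upright on the pocket's floor. Origin: centre of the underside; z up.
- basket_handle: Rigid arched copper handle of the basket, round bar of 8 mm diameter, same origin and axes as the basket. The arch stands in the basket's y-z plane: uprights at y = +-24.5 mm from the rim up to z = 70 mm; a straight level top bar along y from y = -16 to +16 mm with its axis at z = 85 mm (top at 89 mm).
- mat: Fixed round black rubber mat, 104 mm diameter, 8 mm thick. Origin: centre of the underside.
- jar: Bystander: small jar with a green cap, 40 mm diameter, 60 mm high. Origin: centre of the underside.
- pot: Bystander: clear pot with a blue cap, 50 mm diameter, 45 mm high. Origin: centre of the underside.
- third_hand: Bystander: third hand: dark steel disc foot 68 mm in diameter and 22 mm high, thin steel post with a ball at z = 122 mm, short arm with tweezers reaching 38 mm towards its +x, highest point 140 mm. Origin: centre of the underside.
- bit_block: Bystander: pale wooden block 50 x 36 x 30 mm with thin drill bits standing in it up to z = 58 mm. Origin: centre of the underside.
Not all that is in view belongs to the job. Of the things that look like the mat, take the one that is farthest to the robot's right at the start.

How it is judged:
On the way, in this order (a step that is already met when the one before it is completed fails the run):
1. the basket is lifted out of the pocket by its handle (contact force between the fingers and basket_handle above 0.3 N and z of basket in the frame of holder above 0.03 m), for 0.1 s.
2. the basket stands upright and released, wholly on the mat (horizontal distance between basket and mat below 0.028 m and z of basket in the frame of mat between 0.005 and 0.012 m and angle between basket's own z axis and vertical below 0.12 rad and contact force between the fingers and basket below 0.1 N), for 0.2 s.
3. the brick, still held by the fingers, is down inside the pocket (underside at least 4 mm below the frame's top) (contact force between the fingers and brick above 0.5 N and z of brick in the frame of holder below 0.016 m and horizontal distance between brick and holder below 0.008 m), for 0.1 s.
At the end, for the whole second after the job is handed in: The brick lies at rest in the pocket, cut corner to cut corner: centre within 4 mm of the pocket's, underside within 2 mm of fully home, tilted less than 2 degrees, square within 3.4 degrees. The basket stands at rest, upright and wholly on the mat (centres within 28 mm) (horizontal distance between brick and holder below 0.004 m and z of brick in the frame of holder between 0.003 and 0.008 m and angle between brick's own z axis and vertical below 0.035 rad and angle between the x axis of brick and the x axis of holder, either way round below 0.06 rad and distance between brick_corner and pocket_corner below 0.007 m and linear speed of each of brick, basket below 0.02 m/s and horizontal distance between basket and mat below 0.028 m and z of basket in the frame of mat between 0.005 and 0.012 m and angle between basket's own z axis and vertical below 0.12 rad); the robot touches nothing.
It fails at once if the brick is dropped or rammed into the holder (over 40 N between them) (contact force between brick and holder above 40 N).
It fails at once if a bystander (jar, pot, third hand or bit block) is shifted more than 20 mm or tipped (distance of any of jar, pot, third_hand, bit_block from where it was at the start of the episode above 0.02 m or angle between any of jar, pot, third_hand, bit_block's own z axis and vertical above 0.3 rad).
It also fails if it takes over 72 s, if anything falls off the work surface, if the arm or the gripper's body presses on something with over 40 N, if the wrist force passes 120 N, or if a joint passes its speed limit or range.

### The arm

A 7-joint arm with a two-finger parallel gripper is mounted at the origin on the work surface. World frame = base frame: x ahead of the robot, y to its left, z up, the work surface at z = 0. Lengths are in m, angles in rad, forces in N, time in s.
With the tool pointing down it reaches from about 0.425 to 0.875 m from the base axis. Payload 8.4 kg.
Tool frame: the origin (TCP) lies midway between the tips of the shut fingers; the grasp point (between the pads) lies 19 mm behind it (r.hold_point_z is the z of the grasp point in the tool frame, in m); z points along the fingers, y is the line along which they close (so a half turn about z gives the same grasp; the last joint's range is limited). The gripper opens to 87 mm and grips with 3 to 60 N. Pads are 19 mm wide; open, the fingers measure 117 mm over their backs; the gripper's body (75 mm by 190 mm) begins 51 mm behind the grasp point.
Start: joints at [-1.381, 0.333, 0.04, 1.465, -0.013, 1.343, -0.059], TCP at [0.185, 0.623, 0.223] pointing down, gripper open.
Joint ranges: [-2.58, 2.58], [-0.38, 2.09], [-1.3, 1.39], [0.25, 2.4], [-1.5, 4.64], [0.08, 2.09], [-2.65, 2.65]. Speed limits (rad/s): [2.22, 2.22, 2.79, 2.79, 3.14, 3.14, 3.14].

### API

Orientations are given as [roll, pitch, yaw] about the fixed x, y, z axes, in that order (R = Rz(yaw) Ry(pitch) Rx(roll)).
In Python, from workcell import r gives the robot as it stands.
- The arm moves only by the shell command python3 -m inch 'ROWS' [FORCE]. ROWS is JSON, a list that holds one entry, the list of rows, each a list of 7 numbers: the turn, a rotation vector about the tool's x, y, z in rad, then the shift along the tool's x, y, z in m, then the opening, from 0 (shut) to 1 (fully open). A call has 1 to 12 rows; each row shifts and turns the commanded pose from where the row before left it, along the tool's axes as they then stand; what a row does not reach is not made up. A row lasts 1/12 s, in which the tool goes at most 41.7 mm and 7.16 degrees, less where a joint would pass 70% of its speed; a pose out of reach is approached as far as the arm can. A call is refused whole if a number of a shift passes 0.0417 or a number of a turn 0.125, either way. A call with a gripper value outside its range is refused whole. The fingers move at their own pace and stop on an object; FORCE is the grip in N (left out, the last holds). Time passes only in rows, so rows that do not move let the fingers close. It gives the time, the measured TCP pose, the force, the opening and the grip force at its end, in the units of the state.
- r.get_obs(): the state, without advancing time (a new reading comes with each control period).
- r.capture(name): name is "scene" or "side" or "wrist"; returns a dict with "img" (400x640x3 uint8, red, green, blue), "z_map" (400x640 float32, m along the optical axis (not along the pixel's ray), 0 where there is no reading), "vfov" (degrees; the focal length in pixels is half the picture's height over the tangent of half this angle, whatever the lens; pixels are square), "cx", "cy" (the principal point, pixels), "k1" (the pictures are not rectified: a ray, as slopes to the right and down, at radius r is drawn at 1 + k1 r^2 times it, then the intrinsics apply), "camera_from_world" (4x4, takes a point from world to camera coordinates). Camera axes: x right, y up, looking along -z (the intrinsics and any distortion apply to the point x, -y, -z); pixel columns grow to the right and rows downward; lengths in m; the calibration is good to about 2 mm. A picture is of the moment at which its call begins.
- r.sign_off(): hands the job in; it is judged then, once.
The state is a dict: "clock": time; "qpos": joint angles; "joint_velocities": joint speeds; "effort": joint torques, N m; "ee_pos": TCP position; "eef_rot": TCP orientation; "ft_force": force on the tool from outside, world axes, zero at the start; "ft_torque": the same for the moment, N m; "gripper_width": finger opening in m; "grasp_force": force on a finger pad.
Only numpy, scipy, OpenCV 4.12 (cv2) and the standard library are available. Lean on these libraries where they do the work, as an engineer would, in place of code of your own. Each camera call takes 0.05 s, during which the arm holds its last target. There are 200 camera calls.

## Working session

There is one attempt and no reset: what is moved stays moved. The work goes in short steps, Python scripts to look and compute and a shell command to move; the robot and the scene stay as the last step left them, time stands still between calls to the robot, and variables do not carry over. Pictures are saved under pics/ and viewed, at most 12 in all, crops included, and the job is handed in when it is done.

```bash
ls; mkdir -p pics
cat > h.py <<'E'
import numpy as np, cv2
from workcell import r
def cap(n,save=None):
    c=r.capture(n)
    if save: cv2.imwrite('pics/'+save,c['img'][:,:,::-1])
    np.savez('/tmp/'+n+'.npz',**c)
    return c
def load(n): 
    d=np.load('/tmp/'+n+'.npz'); return {k:d[k] for k in d.files}
def rays(c,uv):
    uv=np.asarray(uv,float).reshape(-1,1,2); f=200/np.tan(np.radians(float(c['vfov']))/2)
    K=np.array([[f,0,float(c['cx'])],[0,f,float(c['cy'])],[0,0,1]])
    s=cv2.undistortPoints(uv,K,np.array([float(c['k1']),0,0,0,0]))[:,0]
    return np.c_[s[:,0],-s[:,1],-np.ones(len(s))]
def plane(c,uv,z):
    T=np.linalg.inv(c['camera_from_world']); d=rays(c,uv)@T[:3,:3].T; o=T[:3,3]
    return o+d*((z-o[2])/d[:,2])[:,None]
def depth(c,uv):
    T=np.linalg.inv(c['camera_from_world']); uv=np.asarray(uv).reshape(-1,2)
    z=c['z_map'][uv[:,1].astype(int),uv[:,0].astype(int)]
    return (rays(c,uv)*z[:,None])@T[:3,:3].T+T[:3,3]
def cloud(c):
    u,v=np.meshgrid(np.arange(640),np.arange(400)); 
    return depth(c,np.c_[u.ravel(),v.ravel()]).reshape(400,640,3)
E
python3 - <<'E'
from h import *
cs=[cap(n) for n in ('scene','side','wrist')]
cv2.imwrite('pics/a.png',np.vstack([cs[0]['img'],])[:,:,::-1])
cv2.imwrite('pics/b.png',cs[1]['img'][:,:,::-1]); 
for c in cs: print(np.linalg.inv(c['camera_from_world'])[:3].round(3).tolist(),c['vfov'],c['k1'])
print(r.get_obs(), r.hold_point_z)
E
```

```text
pics
[[0.684, -0.489, 0.541, 1.028], [0.729, 0.467, -0.5, -0.468], [-0.009, 0.737, 0.676, 0.692]] 56.98273121134371 -0.014732718251733437
[[0.967, 0.186, -0.176, 0.333], [-0.256, 0.68, -0.687, -0.77], [-0.008, 0.709, 0.705, 0.843]] 51.814334778395136 -0.09793745198183419
[[0.284, -0.916, -0.282, 0.106], [0.959, 0.271, 0.085, 0.647], [-0.001, -0.295, 0.956, 0.384]] 63.042840127133815 -0.01575106950047591
{'clock': 0.15, 'qpos': array([-1.38118913,  0.33374617,  0.03992454,  1.4660638 , -0.01338977,
        1.34329292, -0.05850782]), 'joint_velocities': array([-0.00049428, -0.00180958, -0.00216312, -0.00396175,  0.00060051,
        0.00010767, -0.00126483]), 'effort': array([ 3.10869400e-03, -6.56838441e+01,  1.33767508e+00, -4.04104543e+01,
       -5.95662324e-02,  4.18240658e-02,  8.06218213e-05]), 'ee_pos': array([0.18507735, 0.62271709, 0.22186799]), 'eef_rot': array([-3.14035313e+00,  1.07274052e-04,  2.85271755e+00]), 'ft_force': array([ 0.56455053,  0.55325174, -0.023305  ]), 'ft_torque': array([ 0.02858614, -0.02639933, -0.01394196]), 'grasp_force': 0.0, 'gripper_width': 0.08725567796632537} -0.0187
```

View pics/a.png

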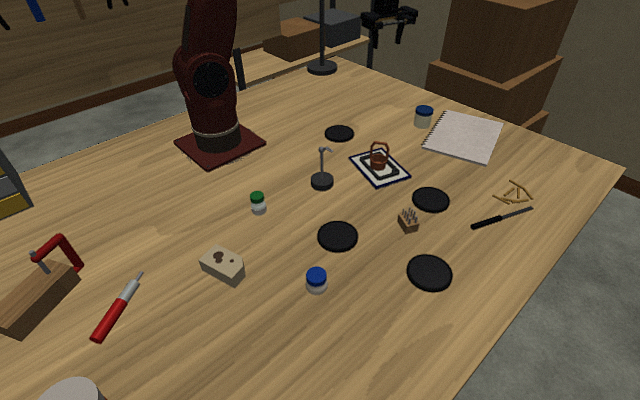

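View pics/b.png

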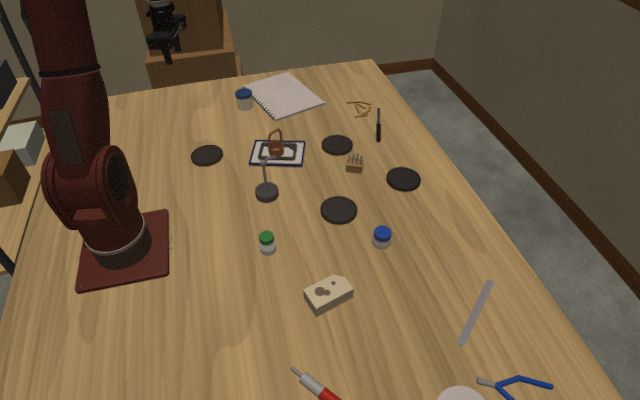

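Run:
```python
from h import *
s=load('scene'); d=load('side')
for n,c,P in (('scene',s,[(339,133),(337,236),(431,199),(430,272)]),('side',d,[(207,155),(339,210),(337,145),(403,179)])):
    g=cv2.cvtColor(c['img'],cv2.COLOR_RGB2HSV)
    m=(g[:,:,2]<55).astype(np.uint8)
    nl,lab,st,ce=cv2.connectedComponentsWithStats(m)
    for p in P:
        l=lab[p[1],p[0]]
        cn=max(cv2.findContours((lab==l).astype(np.uint8),0,2)[0],key=len).reshape(-1,2)
        w=plane(c,cn+0.0,0.008)
        (x,y),rad=cv2.minEnclosingCircle(w[:,:2].astype(np.float32))
        print(n,p,l,'c',round(x,4),round(y,4),'r',round(rad,4),'z',depth(c,ce[l]).round(3)[0,2])
    for nm,p in ((('brick',(222,262)),('jar',(257,200)),('pot',(316,273)),('3h',(322,181)),('bb',(408,222)),('basket',(378,163)),('pot2',(424,110))) if n=='scene' else (('brick',(330,292)),('jar',(266,238)),('pot',(383,233)),('3h',(267,192)),('bb',(355,165)))):
        print(nm,depth(c,[p]).round(3))
# crops
a=cv2.resize(s['img'][120:310,300:480],None,fx=3,fy=3,interpolation=2)
cv2.imwrite('pics/c.png',a[:,:,::-1])
b=cv2.resize(d['img'][115:325,240:440],None,fx=2.8,fy=2.8,interpolation=2)
cv2.imwrite('pics/d.png',b[:,:,::-1])
```

```text
scene (339, 133) 83 c 0.2444 0.3296 r 0.0556 z 0.007
scene (337, 236) 142 c 0.5864 -0.0164 r 0.0538 z 0.008
scene (431, 199) 126 c 0.6671 0.2687 r 0.0547 z 0.008
scene (430, 272) 151 c 0.8119 0.056 r 0.0539 z 0.007
brick [[ 0.482 -0.281  0.036]]
jar [[ 0.386 -0.112  0.058]]
pot [[ 0.656 -0.151  0.044]]
3h [[0.412 0.094 0.021]]
bb [[0.69  0.132 0.029]]
basket [[0.477 0.264 0.034]]
pot2 [[0.405 0.59  0.061]]
side (207, 155) 27 c 0.2409 0.3328 r 0.0538 z 0.009
side (339, 210) 43 c 0.5826 -0.0158 r 0.0525 z 0.008
side (337, 145) 26 c 0.663 0.2705 r 0.0526 z 0.009
side (403, 179) 41 c 0.8085 0.0564 r 0.0532 z 0.008
brick [[ 0.481 -0.284  0.037]]
jar [[ 0.367 -0.109  0.062]]
pot [[ 0.656 -0.159  0.047]]
3h [[0.4   0.092 0.023]]
bb [[0.678 0.128 0.033]]
```

View pics/c.png

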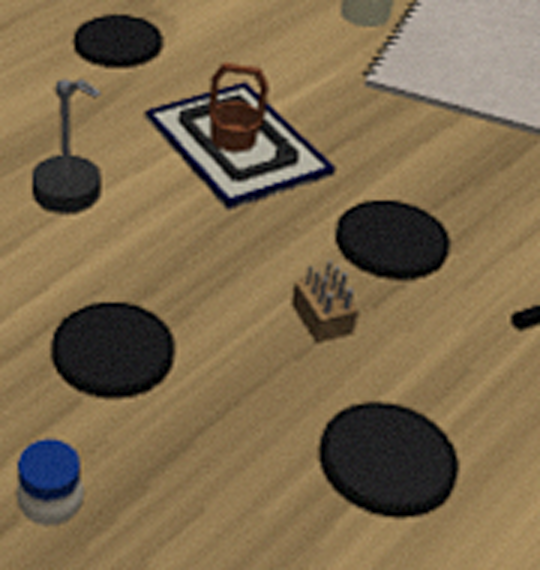

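View pics/d.png

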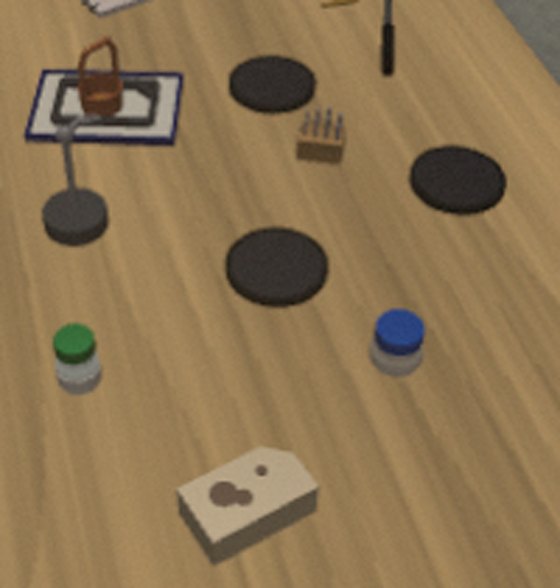

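Run:
```python
from h import *
for n in('scene','side'):
    c=load(n);f=200/np.tan(np.radians(float(c['vfov']))/2)
    for P in ([.185,.623,.222],[0,0,0],[.185,.623,.4]):
        p=c['camera_from_world']@np.r_[P,1]; print(n,p[0]/-p[2]*f+c['cx'],-p[1]/-p[2]*f+c['cy'])
c=load('wrist'); cv2.imwrite('pics/e.png',c['img'][:,:,::-1])
# handle: copper points above z 0.05; brick; holder
for n in('scene','side'):
    c=load(n); X=cloud(c); 
    R=(abs(X[...,0]-.47)<.06)&(abs(X[...,1]-.27)<.06)
    m=R&(X[...,2]>.075)&(X[...,2]<.1); Q=X[m]; print(n,'handle',len(Q),Q.mean(0).round(4),Q.min(0).round(3),Q.max(0).round(3))
    q=Q[:,:2]-Q[:,:2].mean(0); u,s_,vt=np.linalg.svd(q,full_matrices=False); print('dir',np.degrees(np.arctan2(vt[0,1],vt[0,0])),s_)
    g=cv2.cvtColor(c['img'],cv2.COLOR_RGB2HSV)
    m=((abs(X[...,0]-.48)<.1)&(abs(X[...,1]+.285)<.1)&(X[...,2]>.034)).astype(np.uint8)
    cn=max(cv2.findContours(m,0,2)[0],key=len).reshape(-1,2).astype(float)
    w=plane(c,cn,.038)[:,:2].astype(np.float32); print('brick',cv2.minAreaRect(w)); 
    ap=cv2.approxPolyDP(w,.006,True); print(ap.round(4).reshape(-1,2).tolist())
    # holder: blue rim
    m=((g[...,0]>105)&(g[...,0]<130)&(g[...,1]>110)&(abs(X[...,0]-.47)<.13)&(abs(X[...,1]-.27)<.13)).astype(np.uint8)
    pts=np.argwhere(m)[:,::-1].astype(float); w=plane(c,pts,.010)[:,:2].astype(np.float32); print('holder',len(w),cv2.minAreaRect(w))
```

```text
scene 386.4110678376167 44.35119036583504
scene 219.93233127503743 143.2198054762158
scene 392.16960529153744 -12.079627653561175
side 170.0961542140987 53.655429337772546
side 120.72020822175307 250.54327117767969
side 154.60992491501514 -2.721597312895625
scene handle 59 [0.4645 0.2802 0.088 ] [0.442 0.266 0.077] [0.49  0.297 0.096]
dir 29.48956517282853 [0.12671928 0.01625739]
brick ((0.48198527097702026, -0.27785441279411316), (0.10203798860311508, 0.06024105101823807), 16.528573989868164)
[[0.4253999888896942, -0.2644999921321869], [0.4410000145435333, -0.3179999887943268], [0.5370000004768372, -0.2890999913215637], [0.5284000039100647, -0.2547999918460846], [0.5052000284194946, -0.2418999969959259]]
holder 208 ((0.469765841960907, 0.27836060523986816), (0.12593458592891693, 0.17427951097488403), 72.02847290039062)
side handle 51 [0.4602 0.2787 0.0894] [0.438 0.264 0.076] [0.485 0.295 0.099]
dir -147.37816342667173 [0.12300515 0.01554508]
brick ((0.4785867929458618, -0.27684715390205383), (0.10052941739559174, 0.061581991612911224), 16.28603744506836)
[[0.5236999988555908, -0.25360000133514404], [0.5012999773025513, -0.23880000412464142], [0.4260999858379364, -0.26109999418258667], [0.4388999938964844, -0.32030001282691956], [0.5315999984741211, -0.2897000014781952]]
holder 19 ((0.4651227593421936, 0.2824379801750183), (0.12029199302196503, 0.16706688702106476), 71.52919006347656)
```

View pics/e.png

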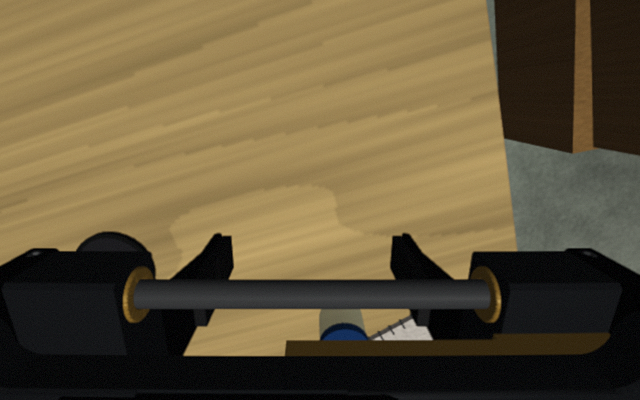

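The four mats are at scene (339,133), (337,236), (431,199) and (430,272), with y = 0.33, -0.016, 0.27 and 0.056. The mat farthest to the robot's right is the one at (337,236), centre about (0.584,-0.016). The enlarged crop confirms it, between the blue-capped pot and the drill-bit block. The crops also show the pocket's cut corner at its +x +y end. The wrist view shows only bare bench.

```bash
cat >> h.py <<'E'
def delta(x,y,z,yawdeg):
    o=r.get_obs(); p=o['ee_pos']; yw=o['eef_rot'][2]
    from scipy.spatial.transform import Rotation as Ro
    R=Ro.from_euler('xyz',o['eef_rot']).as_matrix()
    R1=Ro.from_euler('xyz',[np.pi,0,np.radians(yawdeg)]).as_matrix()
    print('now',p.round(4),np.degrees(o['eef_rot']).round(2),'w',round(o['gripper_width'],4),'F',o['ft_force'].round(2),'g',round(o['grasp_force'],2),'t',round(o['clock'],2),'q7',o['qpos'][6].round(2))
    print('shift first (current axes)',(R.T@(np.array([x,y,z])-p)).round(4),'turn',Ro.from_matrix(R.T@R1).as_rotvec().round(4),'shift after turn',(R1.T@(np.array([x,y,z])-p)).round(4))
E
python3 -m inch '[[[0,0,0,-0.033,-0.0227,0,1],[0,0,0,-0.033,-0.0227,0,1],[0,0,0,-0.033,-0.0227,0,1],[0,0,0,-0.033,-0.0227,0,1],[0,0,0,-0.033,-0.0227,0,1],[0,0,0,-0.033,-0.0227,0,1],[0,0,0,-0.033,-0.0227,0,1],[0,0,0,-0.033,-0.0227,0,1],[0,0,0,-0.033,-0.0227,0,1],[0,0,0,-0.033,-0.0227,0,1],[0,0,0,-0.033,-0.0227,0,1]]]' 20
python3 -m inch '[[[0,0,-0.118,0,0,0,1],[0,0,-0.118,0,0,0,1],[0,0,-0.118,0,0,0,1],[0,0,-0.118,0,0,0,1],[0,0,-0.118,0,0,0,1],[0,0,-0.118,0,0,0,1],[0,0,-0.118,0,0,0,1],[0,0,0,0,0,0,1],[0,0,0,0,0,0,1]]]'
python3 - <<'E'
from h import *
delta(.462,.2795,.222,211); c=cap('wrist','f.png')
E
```

```text
clock: 1.07
ee_pos: [0.4628, 0.2785, 0.2226]
eef_rot: [3.141, -0.0, 2.853]
ft_force: [0.7, 0.6, -0.2]
gripper_width: 0.0872
grasp_force: 0.0
clock: 1.82
ee_pos: [0.4619, 0.2802, 0.2224]
eef_rot: [-3.142, -0.0, -2.608]
ft_force: [-0.2, 0.8, 0.3]
gripper_width: 0.0873
grasp_force: 0.0
now [0.4619 0.2802 0.2224] [-1.8000e+02 -2.0000e-02 -1.4944e+02] w 0.0873 F [-0.24  0.84  0.27] g 0.0 t 1.82 q7 1.5
shift first (current axes) [ 0.0002 -0.0007  0.0004] turn [-0.     -0.0004 -0.0077] shift after turn [ 0.0002 -0.0007  0.0004]
```

View pics/f.png

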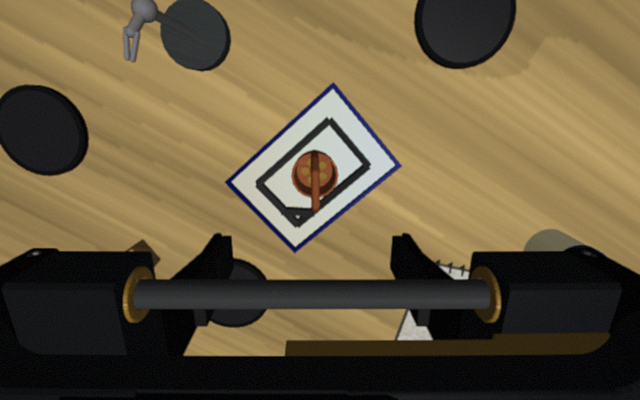

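The wrist view shows the holder centred at (315,168), with its cut corner at (297,215). The handle bar is upright at column 315, midway between the fingers at 232 and 392. Next I measure the holder here, then descend.

```bash
cat >> h.py <<'E'
def holder(c):
    g=cv2.cvtColor(c['img'],cv2.COLOR_RGB2HSV); X=cloud(c)
    near=(np.hypot(X[...,0]-.467,X[...,1]-.28)<.13)
    m=(near&(g[...,0]>105)&(g[...,0]<130)&(g[...,1]>110)&(g[...,2]>40)).astype(np.uint8)
    w=plane(c,np.argwhere(m)[:,::-1].astype(float),.010)[:,:2].astype(np.float32)
    print('rim',len(w),cv2.minAreaRect(w))
    m2=(near&(g[...,2]<70)&(X[...,2]<.03)).astype(np.uint8); m2[m>0]=0
    nl,lab,st,ce=cv2.connectedComponentsWithStats(m2)
    l=1+np.argmax(st[1:,4]); w=plane(c,np.argwhere(lab==l)[:,::-1].astype(float),.020)[:,:2].astype(np.float32)
    print('frame',st[l].tolist(),cv2.minAreaRect(w))
E
python3 - <<'E'
from h import *
c=load('wrist'); holder(c)
X=cloud(c); g=cv2.cvtColor(c['img'],cv2.COLOR_RGB2HSV)
m=(np.hypot(X[...,0]-.465,X[...,1]-.28)<.06)&(X[...,2]>.083)&(X[...,2]<.11)
Q=X[m]; print(len(Q),cv2.minAreaRect(Q[:,:2].astype(np.float32)),Q[:,2].max())
E
python3 -m inch '[[[0,0,0,0,0,0.025,1],[0,0,0,0,0,0.025,1],[0,0,0,0,0,0.025,1],[0,0,0,0,0,0.025,1],[0,0,0,0,0,0.025,1],[0,0,0,0,0,0.015,1],[0,0,0,0,0,0.007,1],[0,0,0,0,0,0,1]]]'
```

```text
rim 1461 ((0.4644528031349182, 0.4310920238494873), (0.19667713344097137, 0.4594927728176117), 0.12341878563165665)
frame [256, 118, 114, 109, 1905] ((0.46405741572380066, 0.2839735150337219), (0.07463110238313675, 0.11523064970970154), 72.08723449707031)
427 ((0.4604424834251404, 0.2850307524204254), (0.050815150141716, 0.007730232551693916), 31.208904266357422) 0.096512253048811
clock: 2.53
ee_pos: [0.4611, 0.2797, 0.0741]
eef_rot: [-3.141, -0.003, -2.607]
ft_force: [-0.4, -0.2, 0.3]
gripper_width: 0.087
grasp_force: 0.0
```

```bash
python3 -m inch '[[[0,0,0,0,0,0,0.5],[0,0,0,0,0,0,0.3],[0,0,0,0,0,0,0.15],[0,0,0,0,0,0,0],[0,0,0,0,0,0,0],[0,0,0,0,0,0,0],[0,0,0,0,0,0,0],[0,0,0,0,0,0,0]]]' 20
python3 -m inch '[[[0,0,0,0,0,-0.005,0],[0,0,0,0,0,-0.01,0],[0,0,0,0,0,-0.01,0],[0,0,0,0,0,-0.01,0],[0,0,0,0,0,-0.015,0],[0,0,0,0,0,-0.015,0],[0,0,0,0,0,-0.015,0],[0,0,0,0,0,-0.015,0],[0,0,0,0,0,-0.01,0],[0,0,0,0,0,0,0],[0,0,0,0,0,0,0]]]'
python3 - <<'E'
from h import *
delta(.584,-.016,.18,211)
for n in('scene','side'):
    c=cap(n); holder(c); X=cloud(c)
    m=(np.hypot(X[...,0]-.462,X[...,1]-.28)<.035)&(X[...,2]>.085)&(X[...,2]<.15); print(m.sum(),X[m].mean(0).round(4),X[m].min(0).round(3),X[m].max(0).round(3))
c=load('side'); cv2.imwrite('pics/g.png',cv2.resize(c['img'][60:260,190:430],None,fx=2.5,fy=2.5)[:,:,::-1])
E
```

```text
clock: 3.2
ee_pos: [0.462, 0.2803, 0.0756]
eef_rot: [3.142, 0.0, -2.604]
ft_force: [0.4, -0.3, 0.3]
gripper_width: 0.0418
grasp_force: 0.0
clock: 4.12
ee_pos: [0.4622, 0.2805, 0.1812]
eef_rot: [3.141, 0.001, -2.604]
ft_force: [0.2, 0.6, -0.3]
gripper_width: 0.0003
grasp_force: 0.0
now [0.4622 0.2805 0.1812] [ 1.7998e+02  8.0000e-02 -1.4922e+02] w 0.0003 F [ 0.24  0.57 -0.35] g 0.0 t 4.12 q7 1.52
shift first (current axes) [ 0.0471 -0.3171  0.001 ] turn [ 0.0003  0.0013 -0.0038] shift after turn [ 0.0483 -0.3169  0.0012]
rim 71 ((0.46948185563087463, 0.2807275354862213), (0.12099648267030716, 0.17240089178085327), 72.26547241210938)
frame [360, 155, 39, 25, 311] ((0.47332051396369934, 0.2723100483417511), (0.08046100288629532, 0.1253877580165863), 71.8727035522461)
40 [0.4648 0.2803 0.0914] [0.448 0.266 0.086] [0.481 0.294 0.095]
rim 22 ((0.4649994373321533, 0.28262147307395935), (0.12044639140367508, 0.1663694977760315), 71.7921371459961)
frame [265, 164, 37, 3, 70] ((0.4690811336040497, 0.2021820843219757), (0.009490885771811008, 0.11189335584640503), 71.14743041992188)
37 [0.4601 0.2786 0.0926] [0.442 0.266 0.085] [0.481 0.294 0.097]
```

View pics/g.png

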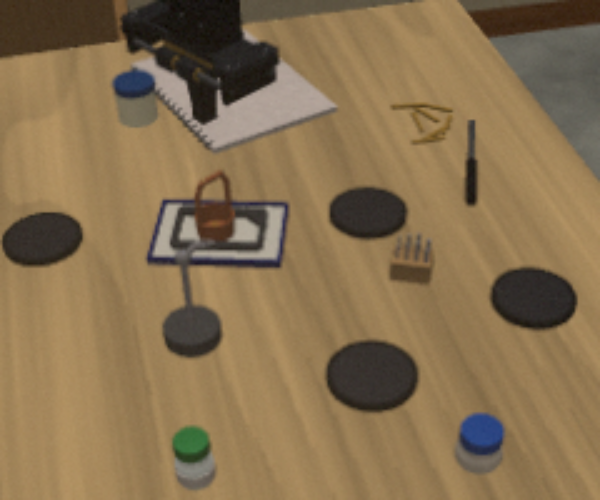

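The side crop shows the basket still in the pocket at (213,215), with the gripper closed above it at (205,115). I lifted before the slow fingers had shut, and nothing was disturbed. I'll reopen, descend and give them time to close.

```bash
python3 -m inch '[[[0,0,0,0,0,0,0.5],[0,0,0,0,0,0,0.5],[0,0,0,0,0,0,0.5],[0,0,0,0,0,0,0.5],[0,0,0,0,0,0,0.5],[0,0,0,0,0,0,0.5],[0,0,0,0,0,0,0.5],[0,0,0,0,0,0,0.5],[0,0,0,0,0,0,0.5]]]'
python3 - <<'E'
from h import *
delta(.462,.28,.0735,211)
E
```

```text
clock: 4.97
ee_pos: [0.462, 0.2803, 0.1806]
eef_rot: [-3.142, 0.0, -2.604]
ft_force: [-0.0, -0.2, -0.6]
gripper_width: 0.0427
grasp_force: 0.0
now [0.462  0.2803 0.1806] [-180.      0.   -149.22] w 0.0427 F [-0.   -0.16 -0.6 ] g 0.0 t 4.97 q7 1.52
shift first (current axes) [ 1.000e-04 -3.000e-04  1.071e-01] turn [-0.      0.     -0.0039] shift after turn [ 1.000e-04 -3.000e-04  1.071e-01]
```

```bash
python3 -m inch '[[[0,0,0,0,0,0.02,0.5],[0,0,0,0,0,0.02,0.5],[0,0,0,0,0,0.02,0.5],[0,0,0,0,0,0.02,0.5],[0,0,0,0,0,0.015,0.5],[0,0,0,0,0,0.012,0.5],[0,0,0,0,0,0,0.5]]]'
python3 -m inch '[[[0,0,0,0,0,0,0],[0,0,0,0,0,0,0],[0,0,0,0,0,0,0],[0,0,0,0,0,0,0],[0,0,0,0,0,0,0],[0,0,0,0,0,0,0],[0,0,0,0,0,0,0],[0,0,0,0,0,0,0],[0,0,0,0,0,0,0],[0,0,0,0,0,0,0]]]' 20
```

```text
clock: 5.55
ee_pos: [0.4607, 0.2794, 0.0713]
eef_rot: [-3.141, -0.004, -2.604]
ft_force: [-0.6, 0.3, -0.6]
gripper_width: 0.0436
grasp_force: 0.0
clock: 6.38
ee_pos: [0.4621, 0.2806, 0.0738]
eef_rot: [3.141, 0.001, -2.604]
ft_force: [-0.2, 0.9, 3.2]
gripper_width: 0.0068
grasp_force: 20.0
```

```bash
python3 -m inch '[[[0,0,0,0,0,-0.005,0],[0,0,0,0,0,-0.008,0],[0,0,0,0,0,-0.01,0],[0,0,0,0,0,-0.015,0],[0,0,0,0,0,-0.015,0],[0,0,0,0,0,-0.018,0],[0,0,0,0,0,-0.018,0],[0,0,0,0,0,-0.018,0],[0,0,0,0,0,-0.015,0],[0,0,0,0,0,-0.008,0],[0,0,0,0,0,0,0],[0,0,0,0,0,0,0]]]'
python3 - <<'E'
from h import *
delta(.584,-.016,.2,211)
for n in('scene','side'):
    c=cap(n); holder(c); X=cloud(c); g=cv2.cvtColor(c['img'],cv2.COLOR_RGB2HSV)
    m=(np.hypot(X[...,0]-.462,X[...,1]-.28)<.05)&(X[...,2]>.11)&(X[...,2]<.19)&(g[...,0]<14)&(g[...,1]>120); 
    print(m.sum(),X[m].mean(0).round(4),X[m].min(0).round(3),X[m].max(0).round(3))
cv2.imwrite('pics/h.png',np.hstack([load(n)['img'][60:200,s:s+200] for n,s in(('scene',290),('side',180))])[:,:,::-1].repeat(2,0).repeat(2,1))
E
```

```text
clock: 7.38
ee_pos: [0.462, 0.2802, 0.2037]
eef_rot: [3.141, 0.0, -2.605]
ft_force: [1.1, 0.2, -1.4]
gripper_width: 0.007
grasp_force: 20.0
now [0.462  0.2802 0.2037] [ 1.7999e+02  3.0000e-02 -1.4923e+02] w 0.007 F [ 1.11  0.23 -1.43] g 19.99 t 7.38 q7 1.51
shift first (current axes) [ 0.0467 -0.3169  0.0036] turn [ 0.0001  0.0005 -0.004 ] shift after turn [ 0.048  -0.3168  0.0037]
rim 72 ((0.4692358672618866, 0.2804862856864929), (0.12145945429801941, 0.17244237661361694), 72.36821746826172)
frame [360, 152, 39, 28, 312] ((0.473300576210022, 0.2724997401237488), (0.08092232048511505, 0.12516213953495026), 71.76931762695312)
288 [0.464  0.2787 0.1568] [0.437 0.255 0.137] [0.49  0.308 0.187]
rim 22 ((0.46468642354011536, 0.28178170323371887), (0.12204115837812424, 0.1665409803390503), 71.61385345458984)
frame [258, 143, 38, 17, 211] ((0.46415603160858154, 0.27477437257766724), (0.08301360160112381, 0.11464181542396545), 72.48368072509766)
235 [0.4602 0.2784 0.1574] [0.436 0.251 0.138] [0.483 0.307 0.188]
```

View pics/h.png

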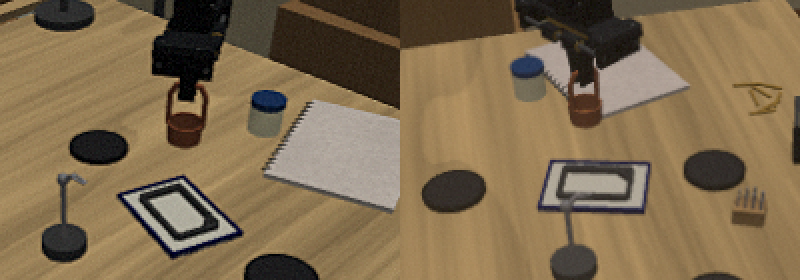

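The basket hangs upright from the fingers at (185,128) and (585,108), the holder is empty, and the bystanders have not moved.

```bash
python3 -m inch '[[[0,0,0,0.0016,-0.0106,0,0],[0,0,0,0.0032,-0.0212,0,0],[0,0,0,0.0048,-0.0317,0,0],[0,0,0,0.0048,-0.0317,0,0],[0,0,0,0.0048,-0.0317,0,0],[0,0,0,0.0048,-0.0317,0,0],[0,0,0,0.0048,-0.0317,0,0],[0,0,0,0.0048,-0.0317,0,0],[0,0,0,0.0048,-0.0317,0,0],[0,0,0,0.0048,-0.0317,0,0],[0,0,0,0.0032,-0.0212,0,0],[0,0,0,0.0016,-0.0106,0,0]]]'
python3 -m inch '[[[0,0,0,0,0,0.01,0],[0,0,0,0,0,0.02,0],[0,0,0,0,0,0.025,0],[0,0,0,0,0,0.025,0],[0,0,0,0,0,0.02,0],[0,0,0,0,0,0.01,0],[0,0,0,0,0,0.005,0],[0,0,0,0,0,0,0],[0,0,0,0,0,0,0]]]'
python3 - <<'E'
from h import *
delta(.584,-.016,.0755,211)
E
```

```text
clock: 8.48
ee_pos: [0.5831, -0.0216, 0.2029]
eef_rot: [-3.14, -0.002, -2.609]
ft_force: [-0.2, 0.0, -1.0]
gripper_width: 0.007
grasp_force: 20.0
clock: 9.23
ee_pos: [0.5834, -0.0163, 0.0892]
eef_rot: [-3.141, 0.001, -2.604]
ft_force: [0.4, 0.9, -0.3]
gripper_width: 0.0072
grasp_force: 20.0
now [ 0.5834 -0.0163  0.0892] [-1.7999e+02  4.0000e-02 -1.4919e+02] w 0.0072 F [ 0.38  0.86 -0.34] g 20.0 t 9.23 q7 2.21
shift first (current axes) [-0.0007 -0.0001  0.0137] turn [-0.0002  0.0006 -0.0033] shift after turn [-0.0007 -0.0001  0.0137]
```

```bash
python3 -m inch '[[[0,0,0,0,0,0.005,0],[0,0,0,0,0,0.004,0],[0,0,0,0,0,0.003,0],[0,0,0,0,0,0.0015,0],[0,0,0,0,0,0,0],[0,0,0,0,0,0,0],[0,0,0,0,0,0,0]]]'
```

```text
clock: 9.82
ee_pos: [0.5836, -0.0166, 0.0757]
eef_rot: [-3.141, 0.001, -2.604]
ft_force: [-1.9, 1.5, 6.3]
gripper_width: 0.007
grasp_force: 20.0
```

Run:
```python
from h import *
delta(.584,-.016,.0755,211)
for n in('scene','side'):
    c=cap(n); X=cloud(c); g=cv2.cvtColor(c['img'],cv2.COLOR_RGB2HSV)
    m=(np.hypot(X[...,0]-.584,X[...,1]+.016)<.05)&(g[...,0]<14)&(g[...,1]>120)&(X[...,2]<.06)
    print(m.sum(),X[m].mean(0).round(4),X[m].min(0).round(3),X[m].max(0).round(3))
```

```text
now [ 0.5836 -0.0166  0.0757] [-1.7999e+02  7.0000e-02 -1.4922e+02] w 0.007 F [-1.87  1.46  6.3 ] g 20.0 t 9.82 q7 2.22
shift first (current axes) [-0.0007  0.0003  0.0002] turn [-0.0002  0.0012 -0.0038] shift after turn [-0.0007  0.0003  0.0002]
337 [ 0.5846 -0.018   0.0263] [ 0.545 -0.042  0.006] [0.61  0.008 0.06 ]
260 [ 0.5832 -0.0168  0.0289] [ 0.558 -0.061  0.006] [0.608 0.028 0.059]
```

Force rose to 6 N, so the basket is in contact and centred on the mat. I'll release it, opening to about 50 mm, and rise straight up.

```bash
python3 -m inch '[[[0,0,0,0,0,0,0.5],[0,0,0,0,0,0,0.5],[0,0,0,0,0,0,0.5],[0,0,0,0,0,0,0.5],[0,0,0,0,0,0,0.5],[0,0,0,0,0,0,0.5],[0,0,0,0,0,0,0.5],[0,0,0,0,0,0,0.5]]]'
python3 -m inch '[[[0,0,0,0,0,-0.01,0.5],[0,0,0,0,0,-0.015,0.5],[0,0,0,0,0,-0.02,1],[0,0,0,0,0,-0.03,1],[0,0,0,0,0,-0.03,1],[0,0,0,0,0,-0.03,1],[0,0,0,0,0,-0.02,1],[0,0,0,0,0,0,1]]]'
python3 - <<'E'
from h import *
delta(.480,-.2785,.22,196.4)
for n in('scene','side'):
    c=cap(n); X=cloud(c); g=cv2.cvtColor(c['img'],cv2.COLOR_RGB2HSV)
    m=(np.hypot(X[...,0]-.584,X[...,1]+.016)<.05)&(g[...,0]<14)&(g[...,1]>120)&(X[...,2]<.12)
    hd=m&(X[...,2]>.075); print(m.sum(),X[m].mean(0).round(4),hd.sum(),X[hd].mean(0).round(4),X[hd].max(0).round(4))
cv2.imwrite('pics/i.png',np.hstack([load(n)['img'][130:290,s:s+200] for n,s in(('scene',210),('side',240))])[:,:,::-1].repeat(2,0).repeat(2,1))
E
```

```text
clock: 10.58
ee_pos: [0.583, -0.0168, 0.075]
eef_rot: [-3.142, -0.0, -2.604]
ft_force: [0.8, 0.4, 0.3]
gripper_width: 0.0428
grasp_force: 0.0
clock: 11.25
ee_pos: [0.5852, -0.0172, 0.2358]
eef_rot: [-3.139, 0.007, -2.605]
ft_force: [0.5, 0.1, 0.3]
gripper_width: 0.0757
grasp_force: 0.0
now [ 0.5852 -0.0172  0.2358] [-179.83    0.4  -149.25] w 0.0757 F [0.46 0.13 0.26] g 0.0 t 11.25 q7 2.15
shift first (current axes) [ 0.2241 -0.1708  0.0147] turn [-0.002   0.0074  0.2505] shift after turn [ 0.1747 -0.221   0.0158]
478 [ 0.5836 -0.0165  0.0392] 77 [ 0.5863 -0.0165  0.0907] [ 0.6096 -0.002   0.0986]
336 [ 0.5817 -0.0171  0.0407] 54 [ 0.5766 -0.0202  0.0918] [ 0.6033 -0.0018  0.1013]
```

View pics/i.png

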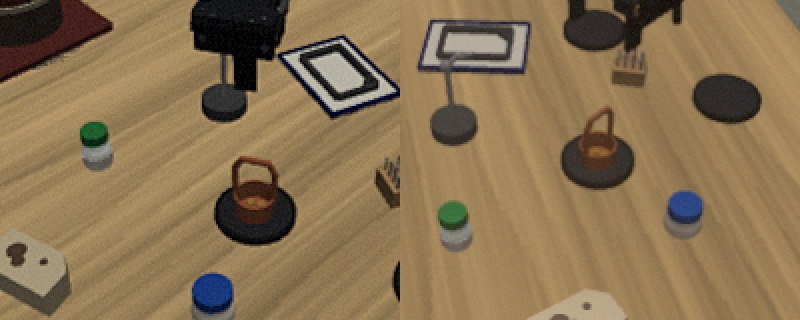

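The basket stands upright and released in the middle of the right-hand mat, at (255,205) and (598,158). Now the brick.

```bash
python3 -m inch '[[[0,0,0,0.0224,-0.0171,0,1],[0,0,0,0.0224,-0.0171,0,1],[0,0,0,0.0224,-0.0171,0,1],[0,0,0,0.0224,-0.0171,0,1],[0,0,0,0.0224,-0.0171,0,1],[0,0,0,0.0224,-0.0171,0,1],[0,0,0,0.0224,-0.0171,0,1],[0,0,0,0.0224,-0.0171,0,1],[0,0,0,0.0224,-0.0171,0,1],[0,0,0,0.0224,-0.0171,0,1]]]'
python3 -m inch '[[[0,0,0.0835,0,0,0.005,1],[0,0,0.0835,0,0,0.005,1],[0,0,0.0835,0,0,0.005,1],[0,0,0,0,0,0,1],[0,0,0,0,0,0,1],[0,0,0,0,0,0,1]]]'
python3 - <<'E'
from h import *
c=cap('wrist'); X=cloud(c)
m=((np.hypot(X[...,0]-.48,X[...,1]+.28)<.09)&(X[...,2]>.03)&(X[...,2]<.05)).astype(np.uint8)
cn=max(cv2.findContours(m,0,2)[0],key=len).reshape(-1,2).astype(float)
w=plane(c,cn,.038)[:,:2].astype(np.float32); print('brick',cv2.minAreaRect(w),w.min(0),w.max(0))
print(cv2.approxPolyDP(w,.006,True).reshape(-1,2).round(4).tolist())
delta(.480,-.2785,.12,196.4)
E
```

```text
clock: 12.18
ee_pos: [0.4768, -0.2791, 0.229]
eef_rot: [3.14, -0.001, -2.604]
ft_force: [1.1, -0.6, 0.2]
gripper_width: 0.087
grasp_force: 0.0
clock: 12.68
ee_pos: [0.4779, -0.2781, 0.2148]
eef_rot: [3.141, -0.001, -2.852]
ft_force: [-0.1, -0.6, 0.3]
gripper_width: 0.087
grasp_force: 0.0
brick ((0.47816333174705505, -0.27336210012435913), (0.09997180104255676, 0.0582217313349247), 16.620643615722656) [ 0.42310584 -0.31450972] [ 0.5343762  -0.23721825]
[[0.4383000135421753, -0.31450000405311584], [0.5343999862670898, -0.28690001368522644], [0.5235000252723694, -0.25060001015663147], [0.4999000132083893, -0.23720000684261322], [0.42309999465942383, -0.26019999384880066]]
now [ 0.4781 -0.2782  0.2151] [ 1.8000e+02 -2.0000e-02 -1.6343e+02] w 0.0868 F [-0.21  0.5  -0.  ] g 0.0 t 12.73 q7 2.41
shift first (current axes) [-0.0018 -0.0009  0.0951] turn [ 0.     -0.0003  0.003 ] shift after turn [-0.0017 -0.0008  0.0951]
```

```bash
python3 -m inch '[[[0,0,0,-0.0023,0.001,0.015,1],[0,0,0,0,0,0.025,1],[0,0,0,0,0,0.03,1],[0,0,0,0,0,0.03,1],[0,0,0,0,0,0.03,1],[0,0,0,0,0,0.025,1],[0,0,0,0,0,0.02,1],[0,0,0,0,0,0.012,1],[0,0,0,0,0,0.008,1],[0,0,0,0,0,0.002,1],[0,0,0,0,0,0,1],[0,0,0,0,0,0,1]]]'
python3 -m inch '[[[0,0,0,0,0,0,0.3],[0,0,0,0,0,0,0.3],[0,0,0,0,0,0,0.3],[0,0,0,0,0,0,0.3],[0,0,0,0,0,0,0.3],[0,0,0,0,0,0,0.3],[0,0,0,0,0,0,0.3],[0,0,0,0,0,0,0.3],[0,0,0,0,0,0,0.3],[0,0,0,0,0,0,0.3]]]' 15
python3 - <<'E'
from h import *
delta(.480,-.2765,.12,196.4)
E
```

```text
clock: 13.73
ee_pos: [0.4807, -0.2771, 0.0191]
eef_rot: [-3.141, 0.001, -2.855]
ft_force: [-0.0, 0.3, 0.5]
gripper_width: 0.0864
grasp_force: 0.0
clock: 14.57
ee_pos: [0.48, -0.2764, 0.0182]
eef_rot: [3.141, -0.0, -2.855]
ft_force: [-2.5, 3.4, 5.4]
gripper_width: 0.0575
grasp_force: 15.0
now [ 0.48   -0.2764  0.0182] [ 179.97   -0.   -163.57] w 0.0575 F [-2.52  3.35  5.43] g 15.0 t 14.57 q7 2.55
shift first (current axes) [ 0.     -0.     -0.1018] turn [ 0.0005 -0.      0.0006] shift after turn [ 0.     -0.     -0.1018]
```

```bash
python3 -m inch '[[[0,0,0,0,0,0,0.3],[0,0,0,0,0,-0.003,0.3],[0,0,0,0,0,-0.01,0.3],[0,0,0,0,0,-0.015,0.3],[0,0,0,0,0,-0.025,0.3],[0,0,0,0,0,-0.025,0.3],[0,0,0,0,0,-0.025,0.3],[0,0,0,0,0,-0.025,0.3],[0,0,0,0,0,-0.025,0.3],[0,0,0,0,0,-0.02,0.3],[0,0,0,0,0,-0.012,0.3],[0,0,0,0,0,-0.005,0.3]]]' 25
python3 -m inch '[[[0,0,0.1,0,0,0,0.3],[0,0,0.1,0,0,0,0.3],[0,0,0.1,0,0,0,0.3],[0,0,0.1,0,0,0,0.3],[0,0,0.1,0,0,0,0.3],[0,0,0.1,0,0,0,0.3],[0,0,0,0,0,0,0.3],[0,0,0,0,0,0,0.3]]]'
python3 - <<'E'
from h import *
delta(.4665,.2823,.205,162)
for n in('scene','side'):
    c=cap(n); X=cloud(c); z0=r.get_obs()['ee_pos'][2]-.018; print(z0)
    g=cv2.cvtColor(c['img'],cv2.COLOR_RGB2HSV)
    m=((np.hypot(X[...,0]-.48,X[...,1]+.28)<.075)&(X[...,2]>z0-.02)&(X[...,2]<z0+.055)&(g[...,2]>90)).astype(np.uint8)
    print(m.sum(),np.array([X[m>0].min(0),X[m>0].max(0)]).round(3).tolist())
E
```

```text
clock: 15.57
ee_pos: [0.4806, -0.2774, 0.2102]
eef_rot: [-3.14, 0.002, -2.855]
ft_force: [0.8, 0.6, -2.3]
gripper_width: 0.0578
grasp_force: 25.0
clock: 16.23
ee_pos: [0.4796, -0.2765, 0.2073]
eef_rot: [-3.141, -0.001, 2.831]
ft_force: [-0.1, -0.5, -1.2]
gripper_width: 0.0579
grasp_force: 25.0
now [ 0.4796 -0.2765  0.2073] [-1.7998e+02 -8.0000e-02  1.6222e+02] w 0.0579 F [-0.05 -0.5  -1.24] g 25.0 t 16.23 q7 1.82
shift first (current axes) [0.1831 0.5282 0.0023] turn [-0.0004 -0.0013  0.0039] shift after turn [0.1852 0.5274 0.0023]
0.1894577355605018
959 [[0.423, -0.322, 0.189], [0.53, -0.237, 0.244]]
0.18962494839515862
317 [[0.424, -0.321, 0.189], [0.53, -0.237, 0.232]]
```

```bash
python3 -m inch '[[[0,0,0,0.004,0.0115,0,0.3],[0,0,0,0.008,0.023,0,0.3],[0,0,0,0.012,0.0345,0,0.3],[0,0,0,0.012,0.0345,0,0.3],[0,0,0,0.012,0.0345,0,0.3],[0,0,0,0.012,0.0345,0,0.3],[0,0,0,0.012,0.0345,0,0.3],[0,0,0,0.012,0.0345,0,0.3],[0,0,0,0.012,0.0345,0,0.3],[0,0,0,0.012,0.0345,0,0.3],[0,0,0,0.012,0.0345,0,0.3],[0,0,0,0.012,0.0345,0,0.3]]]'
python3 -m inch '[[[0,0,0,0.012,0.0345,0,0.3],[0,0,0,0.012,0.0345,0,0.3],[0,0,0,0.012,0.0345,0,0.3],[0,0,0,0.01,0.029,0,0.3],[0,0,0,0.005,0.0155,0,0.3],[0,0,0,0,0,0,0.3],[0,0,0,0,0,0,0.3],[0,0,0,0,0,0,0.3]]]'
python3 - <<'E'
from h import *
delta(.4665,.2823,.10,162)
E
```

```text
clock: 17.33
ee_pos: [0.471, 0.1266, 0.2081]
eef_rot: [3.141, 0.0, 2.83]
ft_force: [1.5, 0.1, -2.7]
gripper_width: 0.0581
grasp_force: 25.0
clock: 18.0
ee_pos: [0.469, 0.2799, 0.2079]
eef_rot: [-3.141, 0.0, 2.828]
ft_force: [0.3, -0.1, -1.6]
gripper_width: 0.0576
grasp_force: 25.0
now [0.469  0.2799 0.2079] [-1.7995e+02  1.0000e-02  1.6201e+02] w 0.0576 F [ 0.34 -0.08 -1.63] g 25.0 t 18.0 q7 0.67
shift first (current axes) [0.0031 0.0016 0.1079] turn [-0.0009  0.0002  0.0002] shift after turn [0.0031 0.0015 0.1079]
```

```bash
python3 -m inch '[[[0,0,0,0.003,0.0016,0.01,0.3],[0,0,0,0,0,0.02,0.3],[0,0,0,0,0,0.025,0.3],[0,0,0,0,0,0.025,0.3],[0,0,0,0,0,0.025,0.3],[0,0,0,0,0,0.02,0.3],[0,0,0,0,0,0.015,0.3],[0,0,0,0,0,0.01,0.3],[0,0,0,0,0,0.005,0.3],[0,0,0,0,0,0,0.3],[0,0,0,0,0,0,0.3],[0,0,0,0,0,0,0.3]]]'
python3 - <<'E'
from h import *
delta(.4665,.2823,.05,162)
for n in('scene','side','wrist'):
    c=cap(n); holder(c)
cv2.imwrite('pics/j.png',np.hstack([cv2.resize(load(n)['img'][90:210,s:s+120],(400,400),interpolation=2) for n,s in(('scene',320),('side',220))])[:,:,::-1])
E
```

```text
clock: 19.0
ee_pos: [0.4668, 0.2843, 0.0541]
eef_rot: [3.14, 0.001, 2.828]
ft_force: [-0.1, -0.9, -1.8]
gripper_width: 0.0581
grasp_force: 25.0
now [0.4668 0.2843 0.0541] [1.7992e+02 6.0000e-02 1.6204e+02] w 0.0581 F [-0.12 -0.87 -1.8 ] g 25.0 t 19.0 q7 0.7
shift first (current axes) [-0.0003 -0.002   0.0041] turn [0.0014 0.001  0.0006] shift after turn [-0.0003 -0.002   0.0041]
rim 60 ((0.46729576587677, 0.28163546323776245), (0.1213521957397461, 0.1675020307302475), 71.93283081054688)
frame [360, 156, 39, 24, 203] ((0.47295790910720825, 0.27227064967155457), (0.08016051352024078, 0.12472308427095413), 71.8727035522461)
rim 26 ((0.46470028162002563, 0.28133469820022583), (0.12025929242372513, 0.1679503470659256), 70.79399871826172)
frame [270, 144, 26, 16, 85] ((0.49426400661468506, 0.24603867530822754), (0.10730596631765366, 0.0532434806227684), 31.738895416259766)
rim 3878 ((0.4649818539619446, 0.2849191427230835), (0.12311291694641113, 0.16839474439620972), 72.04293823242188)
frame [249, 133, 123, 34, 1883] ((0.41640177369117737, 0.3004723787307739), (0.07397429645061493, 0.01981550268828869), 73.51591491699219)
```

View pics/j.png

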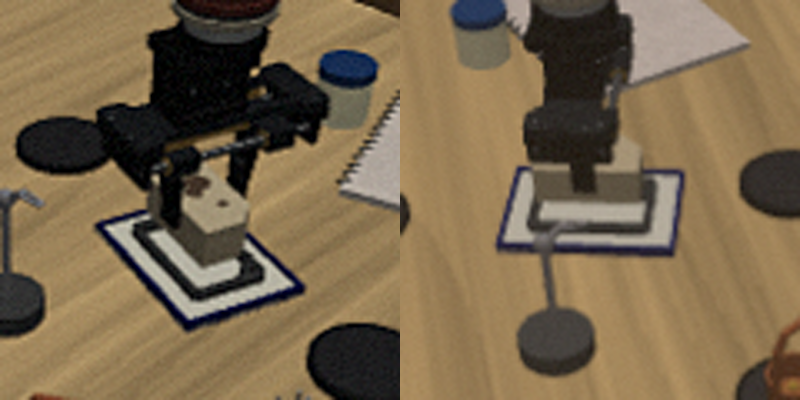

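The brick hangs level just above the frame, with both cut corners pointing the same way: at (240,215) and (262,270) in the left crop. The three cameras, corrected by the brick's known grip, put the holder centre at about (0.4662, 0.2818), so I correct to that before lowering.

```bash
python3 -m inch '[[[0,0,0,0,0,0,0.3],[0,0,0,0,0,0,0.3],[0,0,0,0,0,0,0.3]]]'
python3 - <<'E'
from h import *
for i in range(1): delta(.4662,.2818,.048,162)
E
```

```text
clock: 19.4
ee_pos: [0.4662, 0.284, 0.0532]
eef_rot: [3.141, 0.0, 2.828]
ft_force: [0.3, 0.7, -1.6]
gripper_width: 0.0583
grasp_force: 25.0
now [0.4662 0.284  0.0532] [1.7999e+02 1.0000e-02 1.6205e+02] w 0.0583 F [ 0.29  0.72 -1.59] g 25.0 t 19.4 q7 0.7
shift first (current axes) [-0.0007 -0.0021  0.0052] turn [0.0002 0.0001 0.0008] shift after turn [-0.0007 -0.0021  0.0052]
```

```bash
python3 -m inch '[[[0,0,0,-0.0007,-0.0021,0.002,0.3],[0,0,0,0,0,0.003,0.3],[0,0,0,0,0,0.003,0.3],[0,0,0,0,0,0.003,0.3],[0,0,0,0,0,0.002,0.3],[0,0,0,0,0,0,0.3],[0,0,0,0,0,0,0.3]]]'
python3 -m inch '[[[0,0,0,0,0,0.001,0.3],[0,0,0,0,0,0.001,0.3],[0,0,0,0,0,0.001,0.3],[0,0,0,0,0,0.001,0.3],[0,0,0,0,0,0,0.3],[0,0,0,0,0,0,0.3]]]'
python3 - <<'E'
from h import *
delta(.4662,.2818,.024,162)
print(r.get_obs()['ft_torque'])
E
```

```text
clock: 19.98
ee_pos: [0.466, 0.2817, 0.0398]
eef_rot: [-3.141, -0.0, 2.828]
ft_force: [0.8, 0.9, -1.9]
gripper_width: 0.0577
grasp_force: 25.0
clock: 20.48
ee_pos: [0.4661, 0.2817, 0.036]
eef_rot: [-3.141, -0.0, 2.828]
ft_force: [0.3, -0.2, -1.9]
gripper_width: 0.0579
grasp_force: 25.0
now [0.4661 0.2817 0.036 ] [-179.99   -0.    162.04] w 0.0579 F [ 0.31 -0.16 -1.86] g 25.0 t 20.48 q7 0.71
shift first (current axes) [-0.      0.0001  0.012 ] turn [-0.0001 -0.0001  0.0007] shift after turn [-0.      0.0001  0.012 ]
[ 0.01640397  0.00072847 -0.03433383]
```

```bash
for i in 1; do python3 -m inch '[[[0,0,0,0,0,0.001,0.3],[0,0,0,0,0,0.001,0.3],[0,0,0,0,0,0.001,0.3],[0,0,0,0,0,0,0.3],[0,0,0,0,0,0,0.3]]]'; done
python3 - <<'E'
from h import *
delta(.4662,.2818,.024,162); print(r.get_obs()['ft_torque'])
E
```

```text
clock: 20.9
ee_pos: [0.4663, 0.2821, 0.0332]
eef_rot: [3.141, 0.0, 2.828]
ft_force: [1.7, 0.8, -0.1]
gripper_width: 0.0581
grasp_force: 25.0
now [0.4663 0.2821 0.0332] [1.7997e+02 2.0000e-02 1.6206e+02] w 0.0581 F [ 1.67  0.79 -0.12] g 25.0 t 20.9 q7 0.71
shift first (current axes) [ 0.0001 -0.0003  0.0092] turn [0.0006 0.0003 0.001 ] shift after turn [ 0.0001 -0.0003  0.0092]
[ 0.18934944 -0.12004117 -0.00374422]
```

```bash
python3 -m inch '[[[0,0,0,-0.0007,0.0006,0,0.3],[0,0,0,0,0,0,0.3],[0,0,0,0,0,0.001,0.3],[0,0,0,0,0,0.001,0.3],[0,0,0,0,0,0,0.3],[0,0,0,0,0,0,0.3]]]'
python3 - <<'E'
from h import *
delta(.4662,.2818,.024,162); print(r.get_obs()['ft_torque'])
E
```

```text
clock: 21.4
ee_pos: [0.467, 0.2821, 0.0309]
eef_rot: [-3.142, -0.0, 2.828]
ft_force: [0.8, 1.0, -1.9]
gripper_width: 0.0577
grasp_force: 25.0
now [0.467  0.2821 0.0309] [-179.99   -0.    162.05] w 0.0577 F [ 0.82  1.04 -1.89] g 25.0 t 21.4 q7 0.71
shift first (current axes) [ 0.0006 -0.0005  0.0069] turn [-0.0001 -0.      0.0009] shift after turn [ 0.0006 -0.0005  0.0069]
[ 0.20958364 -0.07947562 -0.06751027]
```

```bash
python3 -m inch '[[[0,0,0,-0.0002,0.0004,0.001,0.3],[0,0,0,0,0,0.001,0.3],[0,0,0,0,0,0.001,0.3],[0,0,0,0,0,0,0.3],[0,0,0,0,0,0,0.3]]]'
python3 - <<'E'
from h import *
delta(.4662,.2818,.024,162); print(r.get_obs()['ft_torque'])
E
```

```text
clock: 21.82
ee_pos: [0.4671, 0.2822, 0.0278]
eef_rot: [-3.141, -0.0, 2.828]
ft_force: [-1.1, 0.4, -2.2]
gripper_width: 0.0578
grasp_force: 25.0
now [0.4671 0.2822 0.0278] [-1.7997e+02 -2.0000e-02  1.6204e+02] w 0.0578 F [-1.14  0.42 -2.25] g 25.0 t 21.82 q7 0.71
shift first (current axes) [ 0.0007 -0.0007  0.0038] turn [-0.0005 -0.0004  0.0008] shift after turn [ 0.0007 -0.0007  0.0038]
[0.02669436 0.29721938 0.01345284]
```

```bash
python3 -m inch '[[[0,0,0,0.0002,0,0.001,0.3],[0,0,0,0,0,0.001,0.3],[0,0,0,0,0,0.001,0.3],[0,0,0,0,0,0.0005,0.3],[0,0,0,0,0,0,0.3],[0,0,0,0,0,0,0.3]]]'
python3 - <<'E'
from h import *
delta(.4662,.2818,.024,162); print(r.get_obs()['ft_torque'])
E
```

```text
clock: 22.32
ee_pos: [0.4671, 0.2824, 0.0245]
eef_rot: [-3.141, 0.0, 2.828]
ft_force: [-1.0, 0.1, -1.7]
gripper_width: 0.0577
grasp_force: 25.0
now [0.4671 0.2824 0.0245] [-179.99    0.    162.05] w 0.0577 F [-1.01  0.09 -1.66] g 25.0 t 22.32 q7 0.71
shift first (current axes) [ 0.0007 -0.0009  0.0005] turn [-0.0001  0.      0.0008] shift after turn [ 0.0007 -0.0009  0.0005]
[0.07555482 0.23160974 0.03217638]
```

```bash
python3 -m inch '[[[0,0,0,0,0,0.0005,0.3],[0,0,0,0,0,0.0005,0.3],[0,0,0,0,0,0,0.3],[0,0,0,0,0,0,0.3],[0,0,0,0,0,0,0.3]]]'
```

```text
clock: 22.73
ee_pos: [0.4671, 0.2824, 0.0242]
eef_rot: [3.142, -0.0, 2.828]
ft_force: [-4.2, -1.6, 6.2]
gripper_width: 0.0577
grasp_force: 25.0
```

Home: the force rises at TCP z 0.0242, as expected. I'll release and retreat.

```bash
python3 -m inch '[[[0,0,0,0,0,0,0.9],[0,0,0,0,0,0,0.9],[0,0,0,0,0,0,0.9],[0,0,0,0,0,0,0.9],[0,0,0,0,0,0,0.9],[0,0,0,0,0,0,0.9]]]'
python3 -m inch '[[[0,0,0,0,0,-0.01,0.9],[0,0,0,0,0,-0.02,0.9],[0,0,0,0,0,-0.03,0.9],[0,0,0,0,0,-0.03,0.9],[0,0,0,0,0,-0.03,0.9],[0,0,0,0,0,-0.03,0.9],[0,0,0,0,0,-0.02,0.9],[0,0,0,0,0,0,0.9],[0,0,0,0,0,0,0.9]]]'
python3 - <<'E'
from h import *
for n in('scene','side'):
    c=cap(n); X=cloud(c)
    m=((np.hypot(X[...,0]-.467,X[...,1]-.28)<.08)&(X[...,2]>.034)&(X[...,2]<.07)).astype(np.uint8)
    Q=X[m>0]; A=np.linalg.lstsq(np.c_[Q[:,:2]-Q[:,:2].mean(0),np.ones(len(Q))],Q[:,2],rcond=None)[0]
    cn=max(cv2.findContours(m,0,2)[0],key=len).reshape(-1,2).astype(float); print(n,np.percentile(Q[:,2],[10,50,90]).round(4),A.round(3),cv2.minAreaRect(plane(c,cn,.044)[:,:2].astype(np.float32))); holder(c)
    for nm,p in (('3h',(.405,.093)),('basket',(.584,-.016)),('bb',(.685,.13))):
        m=(np.hypot(X[...,0]-p[0],X[...,1]-p[1])<.05)&(X[...,2]>.015); print(nm,X[m].mean(0).round(3))
cv2.imwrite('pics/k.png',np.hstack([cv2.resize(load(n)['img'][110:290,s:s+200],(400,360),interpolation=2) for n,s in(('scene',270),('side',220))])[:,:,::-1])
E
```

```text
clock: 23.23
ee_pos: [0.4672, 0.2825, 0.0235]
eef_rot: [3.142, 0.0, 2.828]
ft_force: [-0.3, 0.8, 0.3]
gripper_width: 0.0781
grasp_force: 0.0
clock: 23.98
ee_pos: [0.4678, 0.2829, 0.1954]
eef_rot: [3.139, 0.002, 2.828]
ft_force: [-0.2, 0.4, -0.4]
gripper_width: 0.0781
grasp_force: 0.0
scene [0.0395 0.0431 0.0447] [0.    0.036 0.043] ((0.4736020267009735, 0.27434051036834717), (0.06393332034349442, 0.11126808077096939), 71.04368591308594)
rim 56 ((0.4671924114227295, 0.2815958261489868), (0.12132382392883301, 0.1667833775281906), 71.61344146728516)
frame [360, 156, 39, 24, 291] ((0.47327375411987305, 0.27216726541519165), (0.08016051352024078, 0.1253877580165863), 71.8727035522461)
3h [0.407 0.099 0.045]
basket [ 0.584 -0.017  0.047]
bb [0.688 0.138 0.032]
side [0.0395 0.0444 0.0469] [0.013 0.049 0.044] ((0.465781033039093, 0.274681031703949), (0.07273416221141815, 0.10170236229896545), 74.23790740966797)
rim 21 ((0.464946985244751, 0.28259599208831787), (0.12029992043972015, 0.16639354825019836), 71.71092224121094)
frame [271, 144, 25, 16, 92] ((0.4959093928337097, 0.24647656083106995), (0.10513457655906677, 0.051969751715660095), 33.03120422363281)
3h [0.402 0.098 0.046]
basket [ 0.583 -0.017  0.046]
bb [0.68  0.138 0.034]
```

View pics/k.png

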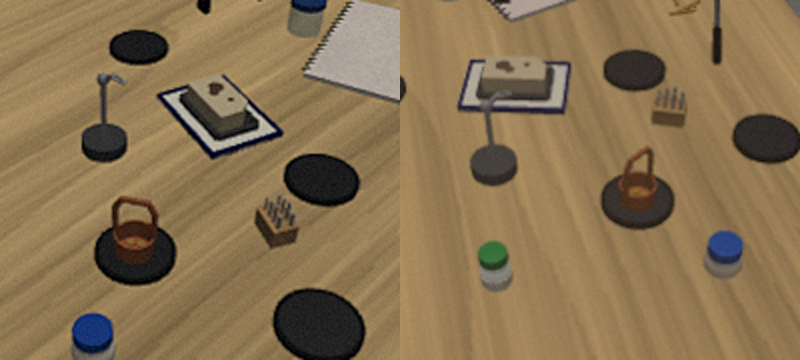

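The brick sits flat in the pocket with its top at about 44 mm, at (218,105) and (515,75). The basket stands on its mat and the bystanders are undisturbed, so I'm handing in.

```bash
python3 -c "
from workcell import r
print(r.sign_off())"
```

```text
the job is handed in; nothing more can be done
None
```

The job is handed in (verdict not shown): the basket stands upright on the right-hand mat, the brick was held until flat and home in the pocket with the cut corners matched, and no bystander looked moved in the last pictures.

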